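# Open the hazelnut jar at the pastry counter

### The arm

A 6-joint arm with a two-finger parallel gripper is mounted at the origin on the work surface. World frame = base frame: x ahead of the robot, y to its left, z up, the work surface at z = 0. Lengths are in m, angles in rad, forces in N, time in s.
With the tool pointing down it reaches from about 0.4 to 0.825 m from the base axis. Payload 7 kg.
Tool frame: the origin (TCP) lies between the finger pads; the fingertips stand 11 mm ahead of it and the grasp point (between the pads) lies 8 mm behind it (arm.tips_ahead is the distance from the TCP to the fingertips, in m); z points along the fingers, x is the direction in which the jaws open and shut, and the axes are right-handed (so a half turn about z gives the same grasp; the last joint's range is limited). The gripper opens to 88 mm and grips with 3 to 60 N. Pads are 19 mm wide; open, the fingers measure 130 mm over their backs; the gripper's body (78 mm by 193 mm) begins 47 mm behind the grasp point.
Start: joints at [1.635, 0.359, 0.012, 0, -1.224, -0.288], TCP at [0.15, 0.658, 0.238] pointing down, gripper open.
Joint ranges: [-3.07, 3.07], [-1.43, 2.12], [-1.02, 1.25], [-3.03, 1.67], [-3.05, -0], [-3.03, 3.03]. Speed limits (rad/s): [2.39, 2.39, 3.01, 3.14, 3.14, 3.14].

### API

Orientations are given as [roll, pitch, yaw] about the fixed x, y, z axes, in that order (R = Rz(yaw) Ry(pitch) Rx(roll)).
In Python, from station import arm, optics, finder gives the robot as it stands. The module is installed in compiled form; this text tells all that it offers.
- The arm moves only by the tool apply_moves, never from a script. Its argument "increments" is one flat list of numbers, 6 for each row, row after row: the shift along the world's x, y, z in m, then the turn, a rotation vector about the world's x, y, z in rad. In form: [tx, ty, tz, rx, ry, rz, tx, ty, tz, rx, ry, rz, ...]. A call has 1 to 20 rows; each row shifts and turns the pose as measured when the row begins; what a row does not reach is not made up. A row lasts 1/12 s, in which the tool goes at most 41.7 mm and 7.16 degrees, less where a joint would pass 70% of its speed; a pose out of reach is approached as far as the arm can. A call with a gripper value outside its range is refused whole. "hand" is the closure, from 0 (fully open) to 1 (shut), set as the call begins (left out, the last holds). The fingers move at their own pace and stop on an object; "force" is the grip in N (left out, the last holds). Time passes only in rows, so rows that do not move let the fingers close. It gives the time, the measured TCP pose, the force and the opening at its end, in the units of the state.
- arm.get_state(): the state, without advancing time (a new reading comes with each control period).
- optics.grab_frame(name): name is "scene" or "top" or "wrist"; returns the picture (480x640x3 uint8, red, green, blue); there is no depth.
- optics.camera_model(name): a dict with "fx", "fy", "cx", "cy" (pixels), "world_to_cam" (4x4, takes a point from world to camera coordinates); the wrist camera has in their place "T_tool_cam" (4x4, takes a point from camera to tool coordinates, whose origin is the TCP and whose axes are the tool frame's). Camera axes: x right, y up, looking along -z (the intrinsics and any distortion apply to the point x, -y, -z); pixel columns grow to the right and rows downward; lengths in m; the calibration is good to about 2 mm. The wrist camera is an equidistant fisheye: a pixel r from the principal point sees the ray r / f radians off the axis. A picture is of the moment at which its call begins: read the wrist's pose just before it. camera_model takes no time and is no camera call.
- arm.job_done(): hands the job in, once; it reports no verdict.
Trained networks look in the newest picture that a camera, given by its name, has taken for a name from the list of things; names that differ only in an ending like _2 or _b are one class to them, and where a whole thing is asked for, a point or a joint stands for the part that bears it (a point fixed in the world has none). Each returns a list of dicts, best first, with "conf" (0 to 1); they miss things now and then, are a little off and sometimes report something else, mostly with a low value. They report only what shows in the picture. A call takes as long as a camera call. They do not tell look-alikes from the thing itself.
- finder.find_in(camera, name): "box" ([left, top, right, bottom] in pixels, round what is visible of it).
- finder.landmark_of(camera, name): "point" ([column, row] in pixels: a listed point, or the origin of a listed thing).
The state is a dict: "t": time; "q": joint angles; "qd": joint speeds; "joint_efforts": joint torques, N m; "eef_pos": TCP position; "ee_rot": TCP orientation; "force": force on the tool from outside, world axes, zero at the start; "moment": the same for the moment, N m; "width": finger opening in m.
Only numpy, scipy, OpenCV 4.12 (cv2) and the standard library are available. Lean on these libraries where they do the work, as an engineer would, in place of code of your own. Each camera call takes 0.05 s, during which the arm holds its last target. There are 200 camera calls.

### The job

The jar of hazelnuts standing in the non-slip jar opener base is wanted for the tartlets. First take the small jar off its lid and stand it upright on the free part of the round cake board; then lean on the lid so that the big jar stays put and does not turn along, unscrew the tight lid anticlockwise, stop turning as soon as its threads come free, and lift it off. Finish while holding the lid, level and just above the jar's mouth; the open jar stays upright in the base and everything else on the counter is left where it is.

Things in the scene. Friction and masses are not known exactly. Their poses are not given: they have to be found in the camera images.
- jar: Big round glass jar of hazelnuts with a blank paper label, 72 mm across, 100 mm tall to the rim, about 0.5 kg (varies), standing loose in the large recess of the jar opener base. Origin: centre of its underside; z up; x points to the middle of the label (any direction). Straight body up to 70 mm above the origin, then a shoulder sloping in to the neck, 50 mm across, at 84 mm.
- jar_mouth (a point): Centre of the big jar's mouth, at the height of the rim (100 mm above the jar's origin); moves with the jar.
- jar_label (a point): Middle of the paper label on the big jar's side (36 mm from its axis, 36 mm above its underside); moves with the jar. Only the rubber under the jar keeps it from turning: under its own weight alone it turns along with the tight lid, while pressing down on the lid with about 8 to 20 N holds it.
- lid: Twist-off metal lid of the big jar: round, outer diameter 63 mm, 16 mm tall, 30 g, smooth upright skirt to be gripped from above. Origin: centre of the plane of its lower edge; z up; its flat top is 16 mm above the origin. Screwed tight, the origin is 86.5 mm above the jar's origin (lower edge 13.5 mm below the rim), and the lid's x axis lies along the jar's x axis.
- lid_edge (a point): Point on the lid's skirt 31 mm from its axis along the lid's x, half way up. Four lugs inside the lid sit under four threads of the neck. Anticlockwise from above relative to the jar: about 0.45 N m to turn at first; from 47 to 75 degrees the lugs stand in the gaps and the lid lifts straight off; farther, they catch under the next threads. Pulled before 47, it lifts the jar along.
- small_jar: Small closed round jar, 43 mm across, 50 mm tall, 0.11 kg, standing loose on the big jar's lid at the start, more or less central. Origin: centre of its underside, z up.
- holder: Jar opener base, fixed: moulded grey plastic block 215 x 100 mm, 34 mm high, with a large (75 mm) and a small (58 mm) round rubber-floored recess. Origin: on the counter under the centre of the large recess, where the big jar stands; x points along the block to the small, empty recess, whose centre is 97.5 mm away; the block reaches from x = -55 to +160 mm and y = -50 to +50 mm.
- recess (a point): Centre of the rubber floor of the large recess, 10 mm above the counter.
- cake_board: Round cake board, fixed, 240 mm across, 4 mm thick. Origin: centre of its underside; x points to its free part. Two tartlets stand on the other part, near x = -52 mm, y = +50 and -50 mm.
- board_free (a point): Middle of the free part of the cake board, on its top face, 55 mm from its centre.
- tartlet_a: Loose fruit tartlet on the cake board, 72 mm across at the top, 24 mm tall (about 30 mm with its fruit). Origin: centre of its underside. To be left alone.
- tartlet_b: A second, like tartlet on the cake board. To be left alone.
- spare_jar: Another closed jar of hazelnuts of the same make, 103 mm tall with its lid, standing loose on the bare counter between and beyond the base and the board, not in the base. Origin: centre of its underside. To be left alone.
- ramekin: White bowl, 84 mm across, 45 mm tall, loose. Origin: centre of its underside. To be left alone.
- spoon: Steel spoon 170 mm long lying loose on the counter. To be left alone.
- cutter: Steel ring cutter, 70 mm across, 40 mm tall, loose. Origin: centre of its underside. To be left alone.
- palette_knife: Palette knife with a flat steel blade and a wooden handle, 230 mm long, lying loose on the counter. To be left alone.
Things that resemble listed ones, but are neither listed nor needed, are in the scene too. Of the things shaped like the small_jar, the amber glass one is meant.

How it is judged:
On the way, in this order (a step that is already met when the one before it is completed fails the run):
1. the small jar stands upright on the cake board, let go (horizontal distance between small_jar and cake_board below 0.1 m and z of small_jar in the frame of cake_board below 0.009 m and angle between small_jar's own z axis and vertical below 0.15 rad and contact force between the fingers and small_jar below 0.1 N and linear speed of small_jar below 0.03 m/s), for 0.2 s.
2. the lid is turned anticlockwise on the jar until its threads are free (40 to 100 degrees) (y of lid_edge in the frame of jar above 0.02 m and x of lid_edge in the frame of jar above -0.006 m), for 0.1 s.
At the end, for the whole second after the job is handed in: Lid held in the gripper, level (11 deg), still, touching nothing else, centred over the mouth (25 mm), its edge 4 to 50 mm above the rim, turned 36 to 108 deg on the jar. Jar upright in its recess, turned under 30 deg. Small jar upright on the cake board, within 100 mm of its centre (z of lid in the frame of jar_mouth between 0.004 and 0.05 m and horizontal distance between lid and jar_mouth below 0.025 m and angle between lid's own z axis and vertical below 0.2 rad and y of lid_edge in the frame of jar above 0.018 m and x of lid_edge in the frame of jar above -0.01 m and contact force between the fingers and lid above 2 N and contact force between each of lid, the arm and jar below 0.1 N and contact force between lid and holder below 0.1 N and linear speed of lid below 0.02 m/s and horizontal distance between jar and recess below 0.006 m and z of jar in the frame of recess below 0.004 m and angle between jar's own z axis and vertical below 0.08 rad and distance of jar_label from where it was at the start of the episode below 0.02 m and horizontal distance between small_jar and cake_board below 0.1 m and z of small_jar in the frame of cake_board below 0.009 m and angle between small_jar's own z axis and vertical below 0.15 rad); the arm keeps its last pose, push and grip.
It fails at once if the big jar turned along, was pulled up or tipped (label moved over 24 mm) (distance of jar_label from where it was at the start of the episode above 0.024 m).
It fails at once if the small jar was tipped over (angle between small_jar's own z axis and vertical above 0.7 rad).
It fails at once if the lid was carried away from over the jar (horizontal distance between lid and jar above 0.06 m or z of lid in the frame of jar_mouth above 0.1 m).
It fails at once if something else on the counter was pushed more than 30 mm (distance of any of tartlet_a, tartlet_b, spare_jar, ramekin, spoon, cutter, palette_knife from where it was at the start of the episode above 0.03 m).
It also fails if it takes over 58 s, if anything falls off the work surface, if the arm or the gripper's body presses on something with over 40 N, if the wrist force passes 120 N, or if a joint passes its speed limit or range.

## Working session

There is one attempt and no reset: what is moved stays moved. The work goes in short steps, Python scripts to look and compute and a tool call to move; the robot and the scene stay as the last step left them, time stands still between calls to the robot, and variables do not carry over. Pictures are saved under pics/ and viewed, about 8 in all and at most 12, crops included, and the job is handed in when it is done.

Besides the shell and the picture viewer there is one more tool, called after ">>>" in YAML: its name, and indented under it one key for each argument. apply_moves: Moves the arm, as the interface text tells. Its arguments: {"type":"object","properties":{"increments":{"type":"array"},"hand":{"type":"number"},"force":{"type":"number"}},"required":["increments"]}

```bash
mkdir -p pics
cat > h.py <<'E'
import numpy as np, cv2
from station import arm, optics, finder
def ray(cam,px):
    m=optics.camera_model(cam); u=(px[0]-m['cx'])/m['fx']; v=(px[1]-m['cy'])/m['fy']
    if 'world_to_cam' in m:
        T=np.linalg.inv(np.array(m['world_to_cam'])); d=np.array([u,-v,-1.])
    else:
        from scipy.spatial.transform import Rotation as R
        s=arm.get_state(); W=np.eye(4); W[:3,:3]=R.from_euler('xyz',s['ee_rot']).as_matrix(); W[:3,3]=s['eef_pos']
        T=W@np.array(m['T_tool_cam']); r=np.hypot(u,v); k=np.sin(r)/max(r,1e-9); d=np.array([u*k,-v*k,-np.cos(r)])
    return T[:3,3], T[:3,:3]@d
def at_z(cam,px,z):
    o,d=ray(cam,px); return o+d*(z-o[2])/d[2]
def snap(cam,name):
    im=optics.grab_frame(cam); cv2.imwrite('pics/'+name,im[:,:,::-1]); return im
E
python3 - <<'E'
from h import *
print(arm.get_state())
for c in ['top','scene']:
    snap(c,c+'0.png'); m=optics.camera_model(c); print({k:m[k] for k in m if k!='world_to_cam'}, np.linalg.inv(np.array(m['world_to_cam']))[:3,3])
    for n,z in [('jar',.01),('lid',.0965),('small_jar',.1125),('holder',0),('board_free',.004),('cake_board',0),('tartlet_a',.004),('spare_jar',0),('jar_label',.046),('lid_edge',.1045)]:
        for r in finder.landmark_of(c,n)[:3]: print(c,n,np.round(r['point']),round(r['conf'],2),at_z(c,r['point'],z).round(3))
E
```

```text
{'t': 0.0, 'q': array([ 1.63510422e+00,  3.59351947e-01,  1.10736972e-02, -3.70807978e-04,
       -1.22407397e+00, -2.88125732e-01]), 'qd': array([ 6.75577079e-04,  7.33396802e-06,  1.11601263e-03,  8.73022863e-04,
        1.12640510e-04, -1.96481852e-03]), 'joint_efforts': array([-2.75808407e-04, -5.82708907e+01,  2.93055117e+01,  6.99730933e+00,
        6.87092674e-03, -1.55447933e-04]), 'eef_pos': array([0.14971434, 0.65771486, 0.23664799]), 'ee_rot': array([-3.14148471e+00, -1.59082169e-03, -1.79474053e+00]), 'force': array([ 0.33948509, -0.31409892,  0.39094749]), 'moment': array([ 0.04393251, -0.00926169,  0.01758923]), 'width': 0.08751964251696952}
{'fx': 434.48215318384916, 'fy': 434.48215318384916, 'cx': 319.36290698777805, 'cy': 245.73472120235027} [ 0.36169529 -0.00304094  1.27301335]
top jar [413. 260.] 0.7 [ 0.507 -0.25   0.01 ]
top jar [405. 260.] 0.5 [ 0.508 -0.226  0.01 ]
top lid [414. 259.] 0.69 [ 0.499 -0.234  0.097]
top lid [250. 293.] 0.44 [0.409 0.209 0.097]
top small_jar [415. 262.] 0.83 [ 0.49  -0.234  0.113]
top small_jar [366. 235.] 0.76 [ 0.564 -0.104  0.113
[... 875 characters left out ...]
ne small_jar [302. 325.] 0.91 [ 0.62  -0.197  0.113]
scene small_jar [252. 304.] 0.57 [ 0.512 -0.197  0.113]
scene holder [236. 349.] 0.84 [ 0.488 -0.235  0.   ]
scene holder [116. 407.] 0.41 [ 0.365 -0.445  0.   ]
scene holder [218. 313.] 0.33 [ 0.404 -0.175  0.   ]
scene board_free [348. 206.] 0.96 [0.505 0.284 0.004]
scene cake_board [330. 214.] 0.74 [0.473 0.234 0.   ]
scene tartlet_a [302. 208.] 0.9 [0.398 0.22  0.004]
scene tartlet_a [324. 232.] 0.62 [0.492 0.161 0.004]
scene spare_jar [374. 308.] 0.68 [ 0.697 -0.006  0.   ]
scene jar_label [218. 333.] 0.59 [ 0.459 -0.245  0.046]
scene jar_label [304. 207.] 0.34 [0.426 0.181 0.046]
scene lid_edge [220. 311.] 0.97 [ 0.463 -0.235  0.105]
```

View pics/top0.png

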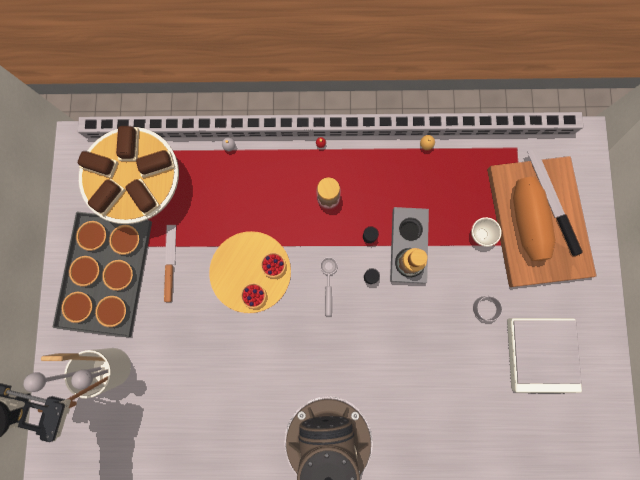

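View pics/scene0.png

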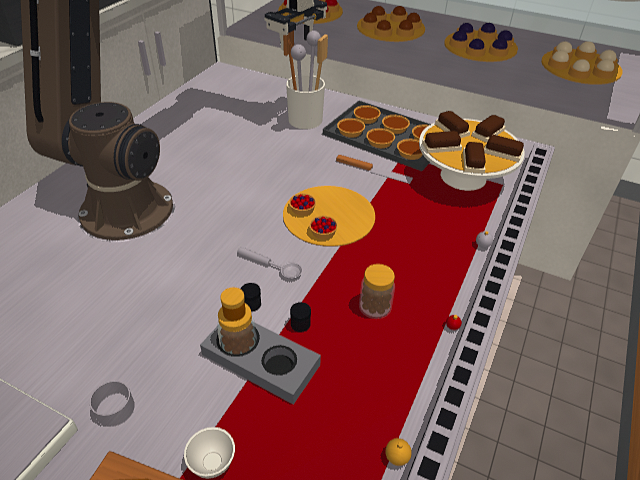

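The amber jar stands on the lid at top-view pixel (415,262). The two black look-alikes are at (371,235) and (372,276), the board is at (250,272), and the spare jar is at (328,190). I'll approach now via a waypoint.

>>> apply_moves:
  increments: [0.023,-0.0315,0.003,0,0,0,0.023,-0.0315,0.003,0,0,0,0.023,-0.0315,0.003,0,0,0,0.023,-0.0315,0.003,0,0,0,0.023,-0.0315,0.003,0,0,0,0.023,-0.0315,0.003,0,0,0,0.023,-0.0315,0.003,0,0,0,0.023,-0.0315,0.003,0,0,0,0.023,-0.0315,0.003,0,0,0,0.023,-0.0315,0.003,0,0,0,0.023,-0.0315,0.003,0,0,0,0.023,-0.0315,0.003,0,0,0,0.023,-0.0315,0.003,0,0,0]
  hand: 0

```text
t: 2.18
eef_pos: [0.4531, 0.2338, 0.2771]
ee_rot: [-3.138, 0.003, -1.783]
force: [0.6, 0.7, 0.6]
width: 0.0876
```

>>> apply_moves:
  increments: [0.0035,-0.039,-0.001,0,0,0,0.0035,-0.039,-0.001,0,0,0,0.0035,-0.039,-0.001,0,0,0,0.0035,-0.039,-0.001,0,0,0,0.0035,-0.039,-0.001,0,0,0,0.0035,-0.039,-0.001,0,0,0,0.0035,-0.039,-0.001,0,0,0,0.0035,-0.039,-0.001,0,0,0,0.0035,-0.039,-0.001,0,0,0,0.0035,-0.039,-0.001,0,0,0,0.0035,-0.039,-0.001,0,0,0,0.0035,-0.039,-0.001,0,0,0,0,0,0,0,0,0]

```text
t: 3.27
eef_pos: [0.4961, -0.2623, 0.2693]
ee_rot: [-3.128, 0.006, -1.785]
force: [0.4, 0.2, 0.9]
width: 0.0879
```

Run:
```python
from h import *
s=arm.get_state(); print(s['eef_pos'],s['ee_rot'],s['q'].round(2))
snap('wrist','w1.png')
for n,z in [('lid',.0965),('small_jar',.1125),('jar',.01),('holder',0),('lid_edge',.1045),('jar_label',.046)]:
    for r in finder.landmark_of('wrist',n)[:3]: print(n,np.round(r['point']),round(r['conf'],2),at_z('wrist',r['point'],z).round(4))
for n,z in [('small_jar',.1625),('lid',.1125)]:
    for r in finder.find_in('wrist',n)[:3]: print(n,np.round(r['box']),round(r['conf'],2))
```

```text
[ 0.49611826 -0.26234433  0.26925101] [-3.12758773  0.00642757 -1.78490346] [-0.14  0.15 -0.2  -0.01 -1.21  1.5 ]
small_jar [292. 235.] 0.76 [ 0.4959 -0.2286  0.1125]
small_jar [196. 163.] 0.72 [ 0.5747 -0.1624  0.1125]
small_jar [220. 257.] 0.61 [ 0.4893 -0.1612  0.1125]
lid_edge [310. 266.] 0.86 [ 0.4629 -0.2351  0.1045]
small_jar [260. 211. 317. 275.] 0.87
small_jar [193. 239. 241. 285.] 0.61
small_jar [227.  58. 354. 265.] 0.61
lid [260. 194. 332. 259.] 0.73
lid [262. 209. 314. 278.] 0.56
```

View pics/w1.png

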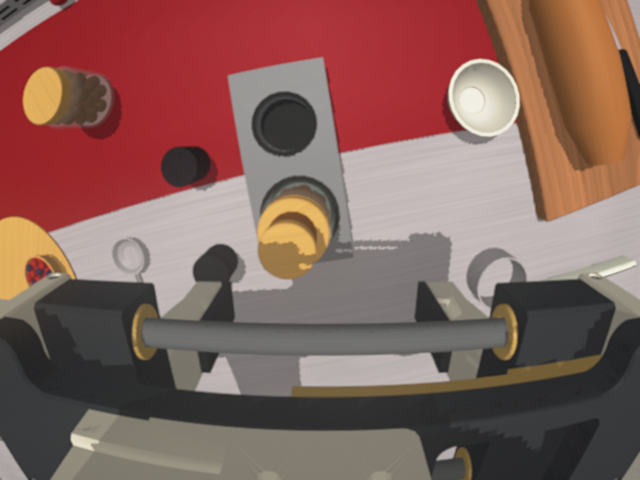

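The amber cap is centred near (289,249), with the big lid's ring behind it near (295,230).

Run:
```python
from h import *
for p,z in [((289,249),.1625),((317,249),.1625),((289,278),.1625),((295,230),.1125),((259,226),.1125),((331,226),.1125),((295,195),.1125),((284,123),.034)]: print(p,at_z('wrist',p,z).round(4))
```

```text
(289, 249) [ 0.4983 -0.23    0.1625]
(317, 249) [ 0.4943 -0.2498  0.1625]
(289, 278) [ 0.4765 -0.2248  0.1625]
(295, 230) [ 0.4999 -0.2306  0.1125]
(259, 226) [ 0.5097 -0.201   0.1125]
(331, 226) [ 0.4971 -0.2612  0.1125]
(295, 195) [ 0.5292 -0.2372  0.1125]
(284, 123) [ 0.5948 -0.2332  0.034 ]
```

>>> apply_moves:
  increments: [0.0,0.016,0,-0.003,0.015,0,0.001,0.016,0,0,0,0,0,0,-0.025,0,0,0,0,0,-0.025,0,0,0,0,0,-0.025,0,0,0,0,0,0,0,0,0]

```text
t: 4.22
eef_pos: [0.5, -0.2174, 0.1969]
ee_rot: [-3.132, 0.002, -1.77]
force: [-2.0, 0.4, 0.6]
width: 0.0877
```

Run:
```python
from h import *
s=arm.get_state(); print(s['eef_pos'],s['ee_rot'],s['q'].round(2))
snap('wrist','w2.png')
for n,z in [('lid',.0965),('small_jar',.1125),('lid_edge',.1045)]:
    for r in finder.landmark_of('wrist',n)[:2]: print(n,np.round(r['point']),round(r['conf'],2),at_z('wrist',r['point'],z).round(4))
```

```text
[ 0.49997719 -0.21744465  0.19693803] [-3.13176360e+00  2.29739568e-03 -1.77019575e+00] [-0.05  0.17 -0.34 -0.   -1.05  1.42]
small_jar [352. 251.] 0.96 [ 0.4997 -0.2381  0.1125]
small_jar [242. 273.] 0.79 [ 0.4991 -0.1609  0.1125]
```

View pics/w2.png

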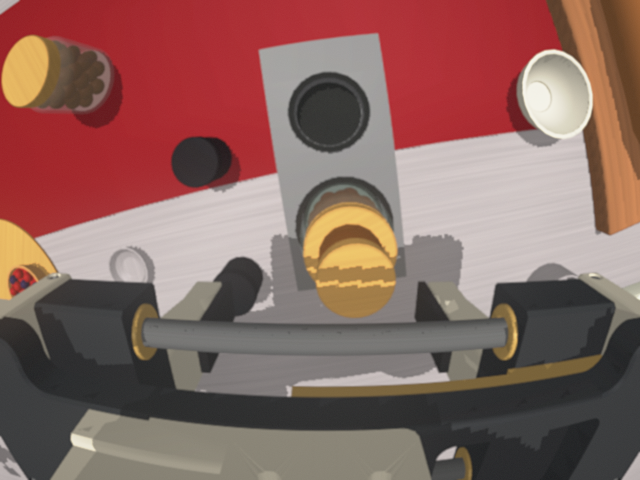

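The cap now spans columns 316–396 with its bottom at row 318, so its centre is near (356,278). The jaws are centred on about column 322.

Run:
```python
from h import *
print(arm.get_state()['eef_pos'])
for p,z in [((356,278),.1625),((316,278),.1625),((396,278),.1625),((356,318),.1625),((350,248),.1125),((304,240),.1125),((397,240),.1125),((330,112),.034)]: print(p,at_z('wrist',p,z).round(4))
```

```text
[ 0.50341415 -0.21912891  0.2029277 ]
(356, 278) [ 0.5004 -0.2369  0.1625]
(316, 278) [ 0.5047 -0.2156  0.1625]
(396, 278) [ 0.4958 -0.2585  0.1625]
(356, 318) [ 0.4762 -0.2328  0.1625]
(350, 248) [ 0.5025 -0.2372  0.1125]
(304, 240) [ 0.514  -0.2082  0.1125]
(397, 240) [ 0.5017 -0.2694  0.1125]
(330, 112) [ 0.5983 -0.2437  0.034 ]
```

>>> apply_moves:
  increments: [-0.002,-0.008,0,0,0,0,-0.002,-0.007,0,0,0,0,0,0,0,0,0,0]

```text
t: 4.67
eef_pos: [0.5012, -0.2356, 0.2071]
ee_rot: [-3.117, 0.001, -1.768]
force: [-0.0, 1.2, -0.3]
width: 0.0876
```

>>> apply_moves:
  increments: [0,0,0,0,0,0]

```text
t: 4.75
eef_pos: [0.5013, -0.2364, 0.208]
ee_rot: [-3.115, 0.001, -1.769]
force: [-0.8, -0.0, -0.5]
width: 0.0877
```

>>> apply_moves:
  increments: [0,0,0,0,0,0]

```text
t: 4.83
eef_pos: [0.5014, -0.2369, 0.2085]
ee_rot: [-3.115, 0.001, -1.77]
force: [-0.2, -0.3, -0.1]
width: 0.0873
```

>>> apply_moves:
  increments: [-0.0035,0.002,-0.01,0.005,0.026,0,0,0,-0.016,0,0,0,0,0,-0.016,0,0,0,0,0,-0.016,0,0,0,0,0,-0.01,0,0,0,0,0,0,0,0,0,0,0,0,0,0,0]

```text
t: 5.42
eef_pos: [0.4963, -0.2344, 0.1358]
ee_rot: [3.134, 0.001, -1.772]
force: [0.3, -0.2, 0.6]
width: 0.0875
```

Run:
```python
from h import *
im=optics.grab_frame('wrist'); s=arm.get_state(); print(s['eef_pos'],s['ee_rot'],s['force'])
cv2.imwrite('pics/w3.png',im[:,:,::-1])
```

```text
[ 0.4962823  -0.23441833  0.1358882 ] [ 3.13444988e+00  1.10561026e-03 -1.77163546e+00] [-0.93480822 -0.42255064 -1.40031392]
```

View pics/w3.png

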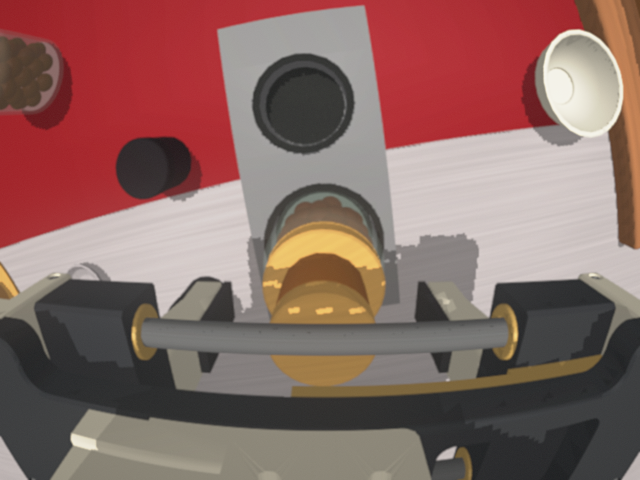

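The jar (columns 270–375) and the lid (263–386) are both centred between the jaws. I'll work out their exact positions, then close.

Run:
```python
from h import *
for p,z in [((323,333),.1625),((323,387),.1625),((263,283),.1125),((386,283),.1125),((325,222),.1125),((304,103),.034)]: print(p,at_z('wrist',p,z).round(4))
```

```text
(323, 333) [ 0.5015 -0.2358  0.1625]
(323, 387) [ 0.4759 -0.2306  0.1625]
(263, 283) [ 0.5059 -0.2059  0.1125]
(386, 283) [ 0.4937 -0.2662  0.1125]
(325, 222) [ 0.5304 -0.2425  0.1125]
(304, 103) [ 0.5929 -0.2412  0.034 ]
```

>>> apply_moves:
  increments: [0,0,-0.003,0,0,0,0,0,0,0,0,0,0,0,0,0,0,0,0,0,0,0,0,0,0,0,0,0,0,0,0,0,0,0,0,0,0,0,0,0,0,0,0,0,0,0,0,0]
  hand: 0.62
  force: 12

```text
t: 6.13
eef_pos: [0.4984, -0.2347, 0.1363]
ee_rot: [3.14, 0.001, -1.771]
force: [0.1, 1.0, -0.9]
width: 0.042
```

>>> apply_moves:
  increments: [0,0,0,0,0,0,0,0,0.006,0,0,0,0,0,0.012,0,0,0,0,0,0.015,0,0,0,0,0,0.015,0,0,0,0,0,0.015,0,0,0,0,0,0.008,0,0,0]
  hand: 0.7
  force: 15

```text
t: 6.72
eef_pos: [0.4955, -0.2342, 0.2085]
ee_rot: [3.133, 0.001, -1.772]
force: [-0.5, 0.8, -1.0]
width: 0.0416
```

Run:
```python
from h import *
s=arm.get_state(); print(s['eef_pos'],s['ee_rot'],s['force'],s['width'])
snap('scene','s1.png')
for n,z in [('lid',.0965),('jar_label',.046),('lid_edge',.1045)]:
    for r in finder.landmark_of('scene',n)[:2]: print(n,np.round(r['point']),round(r['conf'],2),at_z('scene',r['point'],z).round(4))
im=cv2.imread('pics/s1.png')[180:400,140:460]; cv2.imwrite('pics/s1c.png',cv2.resize(im,None,fx=2.4,fy=2.4))
```

```text
[ 0.49548154 -0.23416154  0.20847183] [ 3.13254169e+00  1.18422392e-03 -1.77173940e+00] [-0.5442016   0.80253857 -0.96935071] 0.041608003415804985
lid [239. 321.] 0.64 [ 0.5042 -0.2331  0.0965]
lid [234. 344.] 0.29 [ 0.5253 -0.2806  0.0965]
jar_label [236. 349.] 0.57 [ 0.5102 -0.2611  0.046 ]
lid_edge [218. 309.] 0.65 [ 0.4565 -0.2311  0.1045]
```

View pics/s1c.png

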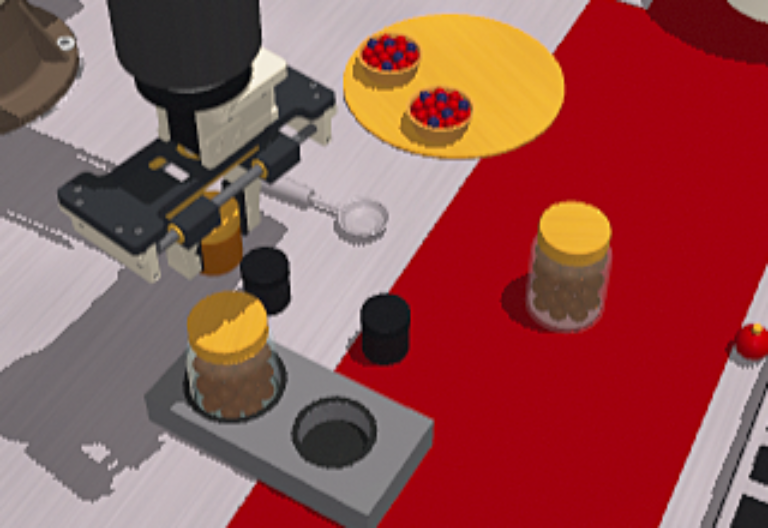

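The amber jar is held clear of the lid and upright at crop (222,240). The big jar is undisturbed at (235,360). Next I'll carry it to the board.

>>> apply_moves:
  increments: [0,0.015,0,0,0,0,0,0.025,0,0,0,0,0,0.035,0,0,0,0,0.001,0.035,0,0,0,0,0.001,0.035,0,0,0,0,0.001,0.035,0,0,0,0,0.001,0.035,0,0,0,0,0.001,0.035,0,0,0,0,0.001,0.035,0,0,0,0,0.001,0.035,0,0,0,0,0.001,0.035,0,0,0,0,0.001,0.035,0,0,0,0,0.001,0.035,0,0,0,0,0.001,0.03,0,0,0,0,0,0.02,0,0,0,0,0,0.012,0,0,0,0,0,0,0,0,0,0,0,0,0,0,0,0]

```text
t: 8.42
eef_pos: [0.4905, 0.2727, 0.1831]
ee_rot: [3.102, -0.016, -1.778]
force: [1.4, -1.5, -0.9]
width: 0.0421
```

>>> apply_moves:
  increments: [0.012,0.002,0,0.008,-0.042,0,0,0,-0.02,0,0,0,0,0,-0.025,0,0,0,0,0,-0.025,0,0,0,0,0,-0.025,0,0,0,0,0,-0.018,0,0,0,0,0,0,0,0,0,0,0,0,0,0,0]

```text
t: 9.08
eef_pos: [0.5026, 0.2639, 0.0656]
ee_rot: [-3.14, -0.001, -1.786]
force: [0.5, -0.0, -0.1]
width: 0.0417
```

>>> apply_moves:
  increments: [0.002,0.01,0,0,0,0,0,0,-0.012,0,0,0,0,0,-0.01,0,0,0,0,0,-0.008,0,0,0,0,0,0,0,0,0,0,0,0,0,0,0]

```text
t: 9.58
eef_pos: [0.5069, 0.2744, 0.0369]
ee_rot: [-3.137, 0.004, -1.787]
force: [0.1, -0.7, -0.7]
width: 0.0418
```

>>> apply_moves:
  increments: [0,0,-0.005,0,0,0,0,0,-0.003,0,0,0,0,0,0,0,0,0,0,0,0,0,0,0]

```text
t: 9.92
eef_pos: [0.507, 0.2746, 0.0285]
ee_rot: [-3.137, 0.004, -1.787]
force: [-0.6, 0.2, -0.5]
width: 0.0418
```

>>> apply_moves:
  increments: [0,0,-0.002,0,0,0,0,0,0,0,0,0]

```text
t: 10.08
eef_pos: [0.5078, 0.2751, 0.0276]
ee_rot: [-3.135, 0.005, -1.786]
force: [0.7, 0.3, -0.6]
width: 0.0417
```

Run:
```python
from h import *
s=arm.get_state(); print(s['eef_pos'],s['ee_rot'],s['force'],s['width'])
im=snap('wrist','w4.png')
```

```text
[0.50777223 0.27513834 0.0276182 ] [-3.13530456  0.00506552 -1.78604848] [ 0.71935224  0.26193871 -0.55067968] 0.04174976486214131
```

View pics/w4.png

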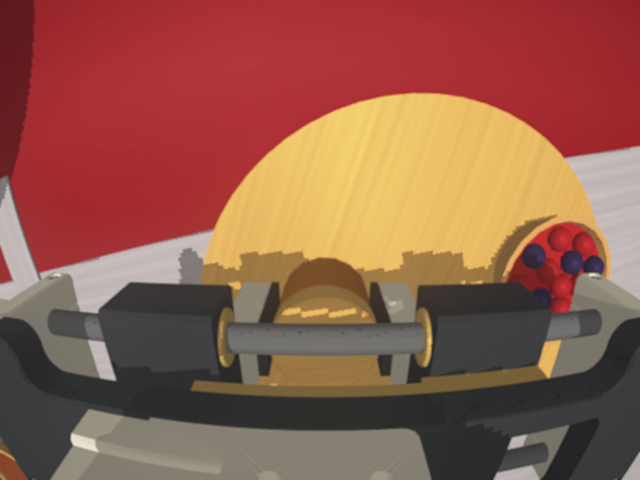

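The jar is over the free part. The nearest tartlet is at (560,260), so I'll open only partway. First I'll feel for contact.

>>> apply_moves:
  increments: [0,0,-0.003,0,0,0,0,0,0,0,0,0]

```text
t: 10.3
eef_pos: [0.5085, 0.2754, 0.0266]
ee_rot: [-3.134, 0.006, -1.785]
force: [0.2, 0.0, -0.9]
width: 0.042
```

>>> apply_moves:
  increments: [0,0,-0.003,0,0,0,0,0,0,0,0,0]

```text
t: 10.47
eef_pos: [0.5094, 0.2759, 0.0254]
ee_rot: [-3.132, 0.008, -1.784]
force: [0.1, 0.1, 0.1]
width: 0.0421
```

>>> apply_moves:
  increments: [0,0,-0.003,0,0,0,0,0,-0.001,0,0,0,0,0,0,0,0,0]

```text
t: 10.72
eef_pos: [0.5102, 0.2761, 0.0238]
ee_rot: [-3.13, 0.009, -1.783]
force: [-0.6, -0.3, -1.0]
width: 0.042
```

>>> apply_moves:
  increments: [0,0,-0.003,0,0,0,0,0,-0.001,0,0,0,0,0,0,0,0,0]

```text
t: 10.97
eef_pos: [0.5109, 0.2761, 0.0221]
ee_rot: [-3.128, 0.01, -1.782]
force: [0.9, 0.9, -1.7]
width: 0.0419
```

Run:
```python
from h import *
s=arm.get_state(); print(s['eef_pos'],s['ee_rot'],s['force'],s['width'])
snap('scene','s2.png')
im=cv2.imread('pics/s2.png')[140:270,260:400]; cv2.imwrite('pics/s2c.png',cv2.resize(im,None,fx=4.5,fy=4.5,interpolation=cv2.INTER_CUBIC))
m=optics.camera_model('scene');
for z in [.004,.014,.054]:
    p=np.array(m['world_to_cam'])@[.509,.276,z,1]; print(z,(m['cx']-m['fx']*p[0]/p[2]-260)*4.5,(m['cy']+m['fy']*p[1]/p[2]-140)*4.5)
```

```text
[0.51086173 0.27609332 0.0220613 ] [-3.12810047  0.00984376 -1.78202561] [ 0.85099586  0.8523794  -1.69958405] 0.041890654350172585
0.004 399.1022928475576 307.5578482391129
0.014 400.1188106967867 294.3211574581737
0.054 404.28476490975817 240.07376006474584
```

View pics/s2c.png

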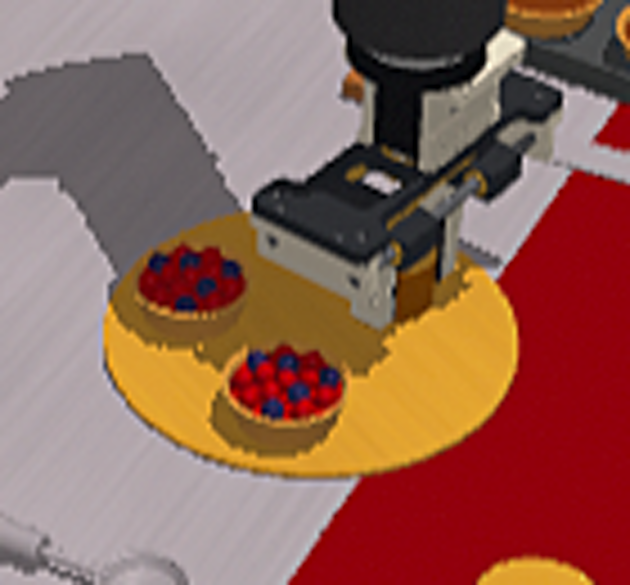

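The jar's base at crop (412,318) is level with the board surface, as predicted, and the tartlets are untouched. Releasing partway.

>>> apply_moves:
  increments: [0,0,0,0,0,0,0,0,0,0,0,0,0,0,0,0,0,0,0,0,0,0,0,0,0,0,0,0,0,0]
  hand: 0.36

```text
t: 11.43
eef_pos: [0.511, 0.2765, 0.0206]
ee_rot: [-3.128, 0.01, -1.782]
force: [-0.5, 0.7, -0.4]
width: 0.0557
```

>>> apply_moves:
  increments: [0,0,0.008,0,0,0,0,0,0.015,0,0,0,0,0,0.02,0,0,0,0,0,0.025,0,0,0,0,0,0.03,0,0,0,0,0,0.03,0,0,0,0,0,0.03,0,0,0,0,0,0.015,0,0,0,0,0,0,0,0,0]

```text
t: 12.18
eef_pos: [0.5086, 0.2735, 0.2037]
ee_rot: [-3.13, 0.005, -1.782]
force: [-0.2, 0.1, 0.9]
width: 0.056
```

Run:
```python
from h import *
s=arm.get_state(); print(s['eef_pos'],s['ee_rot'],s['force'],s['width'])
snap('wrist','w5.png')
for n,z in [('small_jar',.004),('board_free',.004),('cake_board',0)]:
    for r in finder.landmark_of('wrist',n)[:2]: print(n,np.round(r['point']),round(r['conf'],2),at_z('wrist',r['point'],z).round(4))
```

```text
[0.50862707 0.2735138  0.20374227] [-3.13023981  0.00540614 -1.78230171] [-0.24222584  0.12536046  0.92133036] 0.05595762470227636
small_jar [324. 216.] 0.72 [0.5087 0.2732 0.004 ]
small_jar [635. 103.] 0.71 [ 0.5736 -0.1167  0.004 ]
cake_board [373. 239.] 0.66 [0.4742 0.2299 0.    ]
```

View pics/w5.png

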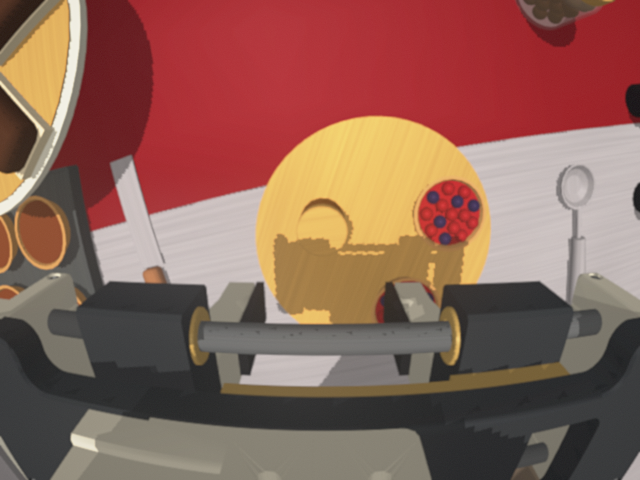

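The small jar stands upright on the free part at (322,225), about 55 mm from the board's centre, and both tartlets are in place. Now back to the lid, opening fully and turning the jaws back by 0.5 rad for margin.

>>> apply_moves:
  increments: [0,-0.015,0,0,0,0,0,-0.025,0,0,0,-0.03,0,-0.037,0,0,0,-0.04,0,-0.037,0.001,0,0,-0.04,0,-0.037,0.001,0,0,-0.04,0,-0.037,0.001,0,0,-0.04,0,-0.037,0.001,0,0,-0.04,0,-0.037,0.001,0,0,-0.04,0,-0.037,0.001,0,0,-0.04,0,-0.037,0.001,0,0,-0.04,0,-0.037,0.001,0,0,-0.04,0,-0.037,0.001,0,0,-0.04,0,-0.037,0.001,0,0,-0.04,0,-0.03,0,0,0,-0.03,0,-0.015,0,0,0,0,0,-0.005,0,0,0,0,0,0,0,0,0,0,0,0,0,0,0,0]
  hand: 0

```text
t: 13.88
eef_pos: [0.4831, -0.2555, 0.1816]
ee_rot: [3.112, -0.034, -2.308]
force: [0.4, 0.3, 0.4]
width: 0.0875
```

>>> apply_moves:
  increments: [0.0165,0.019,0,0.005,-0.045,0,0,0,-0.01,0,0,0,0,0,-0.01,0,0,0,0,0,0,0,0,0,0,0,0,0,0,0]

```text
t: 14.3
eef_pos: [0.4988, -0.2312, 0.1588]
ee_rot: [3.139, -0.001, -2.303]
force: [0.3, -0.1, -0.0]
width: 0.0875
```

Run:
```python
from h import *
im=snap('wrist','w6.png')
s=arm.get_state(); print(s['eef_pos'],s['ee_rot'],s['q'].round(2))
hsv=cv2.cvtColor(im,cv2.COLOR_RGB2HSV); mk=cv2.inRange(hsv,(12,120,60),(30,255,255)); mk[330:]=0; mk[:120]=0; mk[:,:220]=0; mk[:,440:]=0
c=max(cv2.findContours(mk,cv2.RETR_EXTERNAL,cv2.CHAIN_APPROX_NONE)[0],key=cv2.contourArea); print(cv2.boundingRect(c),cv2.minEnclosingCircle(c))
for n,z in [('lid',.0965),('lid_edge',.1045)]:
    for r in finder.landmark_of('wrist',n)[:2]: print(n,np.round(r['point']),round(r['conf'],2),at_z('wrist',r['point'],z).round(4))
# project contour to lid top plane and fit circle
P=np.array([at_z('wrist',p[0],.1125)[:2] for p in c[::3]])
print('circle fit (mm)',cv2.minEnclosingCircle((P*1000).astype(np.float32)))
```

```text
[ 0.49866585 -0.23118114  0.15869918] [ 3.13858689e+00 -1.06771323e-03 -2.30291482e+00] [-0.08  0.22 -0.37 -0.   -0.98  0.92]
(277, 212, 109, 109) ((330.75018310546875, 266.0035705566406), 54.853424072265625)
lid [333. 260.] 0.73 [ 0.4968 -0.2378  0.0965]
lid [ 41. 229.] 0.46 [ 0.6535 -0.0944  0.0965]
lid_edge [376. 292.] 0.83 [ 0.4668 -0.2454  0.1045]
circle fit (mm) ((499.0451965332031, -236.43885803222656), 32.40729904174805)
```

View pics/w6.png

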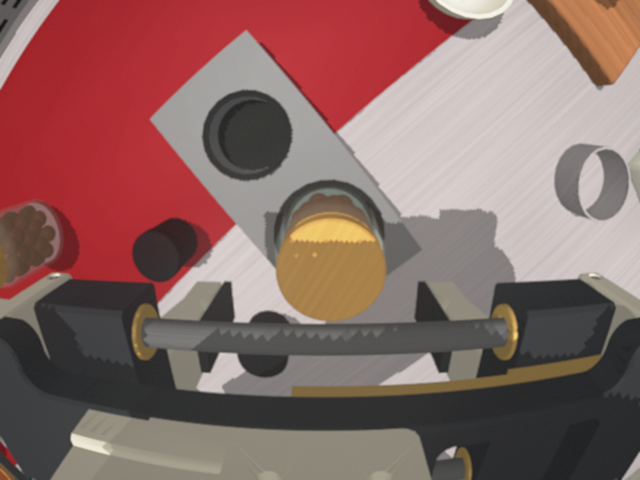

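The lid is at (331,266), fitted to (0.499,-0.2364) in the world, and the jaws are about 5 mm off centre. Correcting and descending.

>>> apply_moves:
  increments: [0,-0.005,0,-0.001,-0.003,0,0,0,-0.012,0,0,0,0,0,-0.014,0,0,0,0,0,-0.012,0,0,0,0,0,-0.008,0,0,0,0,0,0,0,0,0,0,0,0,0,0,0]

```text
t: 15.03
eef_pos: [0.5012, -0.2393, 0.1154]
ee_rot: [-3.134, 0.004, -2.303]
force: [-0.1, -0.1, -0.4]
width: 0.0873
```

Run:
```python
from h import *
im=snap('wrist','w7.png')
s=arm.get_state(); print(s['eef_pos'],s['ee_rot'],s['force'])
hsv=cv2.cvtColor(im,cv2.COLOR_RGB2HSV); mk=cv2.inRange(hsv,(12,120,60),(30,255,255)); mk[385:]=0; mk[:120]=0; mk[:,:220]=0; mk[:,440:]=0
c=max(cv2.findContours(mk,cv2.RETR_EXTERNAL,cv2.CHAIN_APPROX_NONE)[0],key=cv2.contourArea); print(cv2.boundingRect(c))
x,y,w,h=cv2.boundingRect(c)
row=y+h-1
for p in [(x,y+w//2),(x+w-1,y+w//2),(x+w/2,y)]: print(p,at_z('wrist',p,.1125).round(4))
```

```text
[ 0.50129776 -0.23925311  0.11548542] [-3.13373917  0.00408026 -2.30301167] [-0.19172513  0.9077556   0.41046247]
(258, 247, 132, 77)
(258, 313) [ 0.5195 -0.2159  0.1125]
(389, 313) [ 0.4798 -0.2605  0.1125]
(324.0, 247) [ 0.5229 -0.2595  0.1125]
```

>>> apply_moves:
  increments: [-0.002,0.002,-0.006,0.005,0.006,0,0,0,-0.006,0,0,0,0,0,-0.002,0,0,0,0,0,0,0,0,0]

```text
t: 15.42
eef_pos: [0.5003, -0.2374, 0.1021]
ee_rot: [-3.14, 0.006, -2.303]
force: [-0.2, -0.4, -0.2]
width: 0.0878
```

>>> apply_moves:
  increments: [0,0,-0.001,0,0,0,0,0,0,0,0,0,0,0,0,0,0,0,0,0,0,0,0,0,0,0,0,0,0,0,0,0,0,0,0,0]
  hand: 0.5
  force: 15

```text
t: 15.92
eef_pos: [0.5004, -0.2375, 0.1014]
ee_rot: [-3.139, 0.005, -2.303]
force: [0.1, -0.5, -0.5]
width: 0.063
```

>>> apply_moves:
  increments: [0,0,0,0,0,0,0,0,0,0,0,0,0,0,0,0,0,0]
  hand: 0.6
  force: 55

```text
t: 16.17
eef_pos: [0.5005, -0.2374, 0.1014]
ee_rot: [-3.139, 0.006, -2.302]
force: [0.0, 0.4, -1.7]
width: 0.0618
```

Gripped at 62 mm. Now lean down, watching the force.

>>> apply_moves:
  increments: [0,0,-0.002,0,0,0,0,0,-0.002,0,0,0]

```text
t: 16.33
eef_pos: [0.5019, -0.2384, 0.1008]
ee_rot: [-3.135, 0.006, -2.3]
force: [-7.2, 3.0, 23.9]
width: 0.0622
```

>>> apply_moves:
  increments: [0,0,-0.003,0,0,0,0,0,-0.003,0,0,0]

```text
t: 16.5
eef_pos: [0.5034, -0.2393, 0.1005]
ee_rot: [-3.13, 0.006, -2.298]
force: [-7.3, 5.2, 27.8]
width: 0.062
```

>>> apply_moves:
  increments: [-0.001,0.0007,-0.002,0,0,0,-0.001,0.0007,-0.002,0,0,0.04,-0.001,0.0007,-0.002,0,0,0.05,-0.001,0.0007,-0.002,0,0,0.05]

```text
t: 16.83
eef_pos: [0.5025, -0.2377, 0.101]
ee_rot: [-3.121, 0.008, -2.153]
force: [-2.9, 2.0, 13.8]
width: 0.0623
```

Run:
```python
from h import *
s=arm.get_state(); print(s['eef_pos'],s['ee_rot'],s['force'],s['moment'],s['q'].round(2))
for c in ['scene','wrist']:
    optics.grab_frame(c)
    for n,z in [('jar_label',.046),('lid_edge',.1045),('lid',.0965)]:
        for r in finder.landmark_of(c,n)[:1]: print(c,n,np.round(r['point']),round(r['conf'],2),at_z(c,r['point'],z).round(4))
```

```text
[ 0.50249383 -0.23769449  0.10104044] [-3.12077491  0.00839667 -2.15257457] [-2.90487357  1.9506004  13.82926027] [ 0.78550936  1.01636083 -0.2440609 ] [-0.09  0.28 -0.45  0.   -0.82  1.07]
scene jar_label [220. 335.] 0.82 [ 0.4639 -0.2468  0.046 ]
scene lid_edge [220. 313.] 0.75 [ 0.4657 -0.2396  0.1045]
scene lid [238. 320.] 0.62 [ 0.5017 -0.232   0.0965]
wrist lid_edge [380. 357.] 0.86 [ 0.4699 -0.2478  0.1045]
wrist lid [326. 319.] 0.85 [ 0.497  -0.236   0.0965]
```

The force is about 14 N and the tool has turned about 8.5°. Continuing.

>>> apply_moves:
  increments: [-0.001,0.0007,-0.002,0.002,0.003,0.05,-0.001,0.0007,-0.002,0.002,0.003,0.05,-0.001,0.0007,-0.002,0.002,0.003,0.05,-0.001,0.0007,-0.002,0.002,0.003,0.05,-0.001,0.0007,-0.002,0.002,0.003,0.05]

```text
t: 17.65
eef_pos: [0.5031, -0.2362, 0.1011]
ee_rot: [-3.124, 0.011, -1.893]
force: [-2.7, 3.0, 14.7]
width: 0.0621
```

Run:
```python
from h import *
s=arm.get_state(); print(s['eef_pos'],s['ee_rot'],s['force'],s['moment'],s['q'].round(2))
for c in ['scene','wrist']:
    optics.grab_frame(c)
    for n,z in [('jar_label',.046),('lid_edge',.1045),('lid',.0965)]:
        for r in finder.landmark_of(c,n)[:1]: print(c,n,np.round(r['point']),round(r['conf'],2),at_z(c,r['point'],z).round(4))
```

```text
[ 0.50308935 -0.23617277  0.10108037] [-3.12436843  0.01118272 -1.89258235] [-2.6794995   2.95479031 14.68926916] [ 0.60262501  1.0923091  -0.19229041] [-0.09  0.28 -0.44 -0.01 -0.83  1.35]
scene jar_label [220. 334.] 0.63 [ 0.4644 -0.2463  0.046 ]
scene lid_edge [218. 319.] 0.61 [ 0.4706 -0.252   0.1045]
scene lid [235. 319.] 0.82 [ 0.4952 -0.2324  0.0965]
wrist lid_edge [382. 357.] 0.56 [ 0.4735 -0.2555  0.1045]
wrist lid [326. 318.] 0.62 [ 0.4979 -0.2361  0.0965]
```

The label is steady at 23.5° and the lid edge is moving with the grip. Continuing.

>>> apply_moves:
  increments: [-0.0015,0.0005,-0.002,0.003,0.004,0.05,-0.0015,0.0005,-0.002,0.003,0.004,0.05,-0.0015,0.0005,-0.002,0.002,0.004,0.05,-0.0015,0.0005,-0.002,0.001,0.004,0.05,-0.0015,0.0005,-0.002,0,0.004,0.05,-0.0015,0.0005,-0.002,0,0.004,0.05,-0.0015,0.0005,-0.002,-0.001,0.004,0.05,-0.0015,0.0005,-0.002,-0.001,0.004,0.05]

```text
t: 18.72
eef_pos: [0.5032, -0.2347, 0.1011]
ee_rot: [-3.131, 0.009, -1.474]
force: [-1.7, 2.7, 13.8]
width: 0.0623
```

Run:
```python
from h import *
s=arm.get_state(); print(s['eef_pos'],s['ee_rot'],s['force'],s['moment'],s['q'].round(2))
for c in ['scene','wrist']:
    optics.grab_frame(c)
    for n,z in [('jar_label',.046),('lid_edge',.1045),('lid',.0965)]:
        for r in finder.landmark_of(c,n)[:1]: print(c,n,np.round(r['point']),round(r['conf'],2),at_z(c,r['point'],z).round(4))
```

```text
[ 0.50315634 -0.23465442  0.10106388] [-3.1305645   0.00850866 -1.47370208] [-1.67126997  2.71367049 13.82244013] [ 1.11614476  0.72627577 -0.24617589] [-0.09  0.29 -0.43 -0.01 -0.84  1.77]
scene jar_label [219. 333.] 0.83 [ 0.4603 -0.2451  0.046 ]
scene lid_edge [238. 347.] 0.37 [ 0.5379 -0.2887  0.1045]
scene lid [233. 321.] 0.5 [ 0.4952 -0.2384  0.0965]
wrist lid_edge [384. 356.] 0.96 [ 0.4845 -0.2651  0.1045]
wrist lid [325. 316.] 0.92 [ 0.4991 -0.2363  0.0965]
```

>>> apply_moves:
  increments: [-0.0015,0,-0.002,-0.001,0.003,0.05,-0.0015,0,-0.002,-0.001,0.003,0.05,-0.0015,0,-0.002,-0.001,0.003,0.05,-0.0015,0,-0.002,-0.001,0.003,0.05,-0.001,0,-0.0015,-0.001,0.002,0,-0.001,0,-0.001,0,0,0]

```text
t: 19.62
eef_pos: [0.5021, -0.2344, 0.1014]
ee_rot: [-3.13, -0.0, -1.263]
force: [-1.7, 1.1, 5.6]
width: 0.062
```

Run:
```python
from h import *
s=arm.get_state(); print(s['eef_pos'],s['ee_rot'],s['force'],s['moment'],s['q'].round(2))
for c in ['scene','wrist']:
    optics.grab_frame(c)
    for n,z in [('jar_label',.046),('lid_edge',.1045),('lid',.0965)]:
        for r in finder.landmark_of(c,n)[:1]: print(c,n,np.round(r['point']),round(r['conf'],2),at_z(c,r['point'],z).round(4))
```

```text
[ 0.50209463 -0.23439953  0.10144885] [-3.13015735e+00 -4.44022345e-04 -1.26335942e+00] [-1.74287147  1.09224246  5.6025924 ] [0.66503044 0.40737023 0.00315045] [-0.09  0.29 -0.44 -0.01 -0.84  1.97]
scene jar_label [217. 334.] 0.76 [ 0.4572 -0.2478  0.046 ]
scene lid_edge [217. 334.] 0.27 [ 0.4899 -0.2821  0.1045]
scene lid [237. 321.] 0.46 [ 0.5    -0.2343  0.0965]
wrist lid_edge [383. 354.] 0.76 [ 0.4904 -0.2673  0.1045]
wrist lid [327. 318.] 0.76 [ 0.4971 -0.2381  0.0965]
```

Turned 59.5°, the twisting moment has vanished, and the label hasn't moved. Now a gentle lift.

>>> apply_moves:
  increments: [0,0,0.001,0,0,0,0,0,0.002,0,0,0,0,0,0.002,0,0,0]

```text
t: 20.27
eef_pos: [0.5017, -0.2341, 0.1066]
ee_rot: [-3.131, 0.0, -1.264]
force: [-0.9, 0.7, 0.4]
width: 0.0619
```

>>> apply_moves:
  increments: [0,0,0.002,0,0,0,0,0,0.002,0,0,0]

```text
t: 20.43
eef_pos: [0.5016, -0.2342, 0.1108]
ee_rot: [-3.131, 0.0, -1.264]
force: [0.2, 0.5, -0.9]
width: 0.0623
```

>>> apply_moves:
  increments: [0,0,0.004,0.003,0.01,0,0,0,0.005,0,0,0,-0.001,-0.001,0.006,0,0,0,0,0,0.005,0,0,0,0,0,0.003,0,0,0,0,0,0,0,0,0,0,0,0,0,0,0]

```text
t: 21.02
eef_pos: [0.5013, -0.2357, 0.1375]
ee_rot: [-3.139, 0.006, -1.264]
force: [-0.3, -0.1, -0.6]
width: 0.0625
```

Run:
```python
from h import *
s=arm.get_state(); print(s['eef_pos'],s['ee_rot'],s['force'],s['width'])
snap('scene','s3.png')
for n,z in [('jar_label',.046),('lid',.132),('jar',.01),('jar_mouth',.11)]:
    for r in finder.landmark_of('scene',n)[:1]: print(n,np.round(r['point']),round(r['conf'],2),at_z('scene',r['point'],z).round(4))
im=cv2.imread('pics/s3.png')[180:400,140:460]; cv2.imwrite('pics/s3c.png',cv2.resize(im,None,fx=2.4,fy=2.4))
```

```text
[ 0.50132335 -0.23567552  0.13750539] [-3.13871803  0.0056304  -1.26400095] [-0.32873623 -0.07211807 -0.604592  ] 0.0625105113694737
jar_label [218. 334.] 0.77 [ 0.4601 -0.2472  0.046 ]
lid [233. 311.] 0.5 [ 0.4984 -0.2404  0.132 ]
jar [236. 346.] 0.65 [ 0.4894 -0.2342  0.01  ]
jar_mouth [230. 315.] 0.69 [ 0.488  -0.2379  0.11  ]
```

View pics/s3c.png

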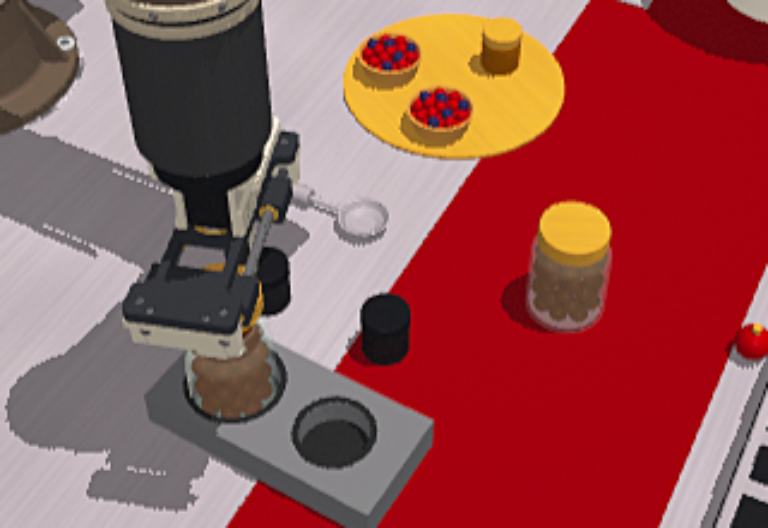

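The open jar stands upright in the recess at crop (235,370), the lid is held just above its mouth at (255,290), and the small jar stands on the board at (502,47). I'll let it settle, then hand in.

>>> apply_moves:
  increments: [0,0,0,0,0,0,0,0,0,0,0,0,0,0,0,0,0,0,0,0,0,0,0,0]

```text
t: 21.6
eef_pos: [0.5007, -0.2355, 0.1362]
ee_rot: [-3.141, 0.007, -1.264]
force: [-0.1, -1.0, -0.9]
width: 0.0621
```

Run:
```python
from h import *
s=arm.get_state(); print(s['eef_pos'],s['ee_rot'],s['force'],s['width'],abs(s['qd']).max())
arm.job_done()
```

```text
[ 0.50069655 -0.23548693  0.13616608] [-3.14096821  0.00668415 -1.26390984] [-0.13542965 -0.97510968 -0.90145654] 0.062099073328631606 0.002782938072784864
the job is handed in; nothing more can be done
```

The job is done and handed in at about 21.6 s; no verdict was reported.

**What I did**
- **Small jar:** I lifted the amber jar off the lid and stood it upright on the free part of the cake board, about 55 mm from the board's centre.
- **Lid:** I gripped it at 55 N and pressed down, mostly at about 14 N. I turned it about 59.5° anticlockwise, until the twisting moment dropped to about zero, then lifted it off with no noticeable pull on the jar.

**Last checks**
- **Lid:** it is held level (tilt about 0.4°) at a 62 mm grip, with its lower edge about 21 mm above the rim by calculation. It is within a few millimetres of centre over the mouth, and the arm is still.
- **Big jar:** it looks upright in its recess, and the label stayed within a few millimetres of its starting position in the scene camera.
- **Everything else:** the tartlets, spare jar and spoon looked unmoved in the last picture. The ramekin, cutter and palette knife were outside that view, and I moved nothing near them.

**Checks that disagreed**
- **Press force:** it briefly reached about 28 N before turning began, above the 8–20 N range.
- **Small jar set-down:** I felt no clear contact where I expected it, about 6 mm higher. I released it on the camera view instead, and the later pictures show it standing upright.
- **Mouth position:** the network's last estimate of the mouth was about 12 mm off my own fix. The gripper was partly covering the mouth, so I trusted the earlier fit of the lid.

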